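# Feel the end float of a dryer shaft and leave it mid-float

## Task

The drive shaft of the tumble dryer slides endways in its bearing carrier, and the stops that limit it are hidden inside. First push the shaft in until it is firmly against its inner stop, then pull it out until it is firmly against its outer stop, never forcing a stop with more than 20 N. Then set the shaft midway between the two stops and let go of it, leaving the soap bottle, the jar and the wrench where they are.

Things in the scene. Friction and masses are not known exactly. Their poses are not given: they have to be found in the camera images.
- carrier: Fixed bearing carrier on a cork mat 300 x 200 x 3 mm: grey base plate 150 x 100 x 10 mm, aluminium pedestal, lying barrel 100 mm long, 66 mm diameter, its level axis 80 mm above the table along the body's x axis. Origin: underside centre, on the table under mid-barrel. +x points out of the barrel towards the hub: pulling the shaft out is +x, pushing in is -x; y across, z up.
- hub (a point): Middle of the steel hub on the shaft's outer end, on its axis, 80 mm up: cylinder 30 mm diameter, 40 mm long along the carrier's x, gripped across from above. A flange 48 mm diameter, 5 mm thick ends it, inner face 20 mm outward of this point. 95 to 135 mm out from the carrier's origin; at least 20 mm of bare shaft (16 mm diameter) shows between barrel and hub.
- shaft (a joint): Axial position of the shaft, m, growing as it is pulled out. Its zero is an arbitrary mark unrelated to the stops. Drag about 1.5 N; it stays where left. Travel between the stops is 12 to 26 mm, hidden, different each time; it starts clear of both, at least 8 mm from the inner one. The stops are springy thrust washers giving about 0.05 mm per newton, alike at both ends.
- soap: Bystander: white soap bottle with a black cap, 56 mm in diameter, 130 mm tall, standing; origin at the centre of its underside, z up.
- jar: Bystander: glass jar with a wooden lid, 64 mm in diameter, 75 mm tall, standing; origin at the centre of its underside, z up.
- wrench: Bystander: steel wrench 150 mm long lying on the table along its x axis; origin at the centre of its underside.

How it is judged (in metres and radians):
On the way, in this order (a step that is already met when the one before it is completed fails the run):
1. the shaft is pushed in against its inner stop, with more than 2.5 N on the stop for 0.15 s (contact force between shaft_c0 and anything else above 2.5 N), for 0.15 s.
2. the shaft is pulled out against its outer stop, with more than 2.5 N on the stop for 0.15 s (contact force between shaft_c1 and anything else above 2.5 N), for 0.15 s.
At the end, for the whole second after the job is handed in: The shaft is let go of and at rest within 2 mm of midway between its two stops (a hidden land on the shaft then rests on a 4 mm wide pad inside, without any drag); soap bottle, jar and wrench are within 20 mm of where they were (contact force between shaft_c2 and anything else above 0.05 N and velocity of joint shaft between -0.003 and 0.003 m/s and distance of each of soap, jar, wrench from where it was at the start of the episode below 0.02 m); the robot touches nothing.
It fails at once if a stop is forced with more than 20 N (contact force between any of shaft_c0, shaft_c1 and anything else above 20 N).
It fails at once if the soap bottle, the jar or the wrench is moved by more than 20 mm (distance of any of soap, jar, wrench from where it was at the start of the episode above 0.02 m).
It also fails if it takes over 58 s, if anything falls off the work surface, if the arm or the gripper's body presses on something with over 40 N, if the wrist force passes 120 N, or if a joint passes its speed limit or range.

## Robot

A 6-joint arm with a two-finger parallel gripper is mounted at the origin on the work surface. World frame = base frame: x ahead of the robot, y to its left, z up, the work surface at z = 0. Lengths are in mm, angles in degrees, forces in N, time in s.
With the tool pointing down it reaches from about 300 to 850 mm from the base axis. Payload 4.2 kg.
Tool frame: the origin (TCP) lies midway between the tips of the shut fingers; the grasp point (between the pads) lies 19 mm behind it (env.grasp_offset is the distance from the TCP to the grasp point, in mm); z points along the fingers, y is the line along which they close (so a half turn about z gives the same grasp; the last joint's range is limited). The gripper opens to 91 mm and grips with 3 to 60 N. Pads are 32 mm wide; open, the fingers measure 118 mm over their backs; the gripper's body (76 mm by 178 mm) begins 60 mm behind the grasp point.
Start: joints at [-74.542, 18.312, 89.639, -0, 72.044, -1.146], TCP at [164.315, -551.039, 213.976] pointing down, gripper open.
Joint ranges: [-177.97, 177.97], [-48.28, 115.42], [12.27, 149.76], [-77.06, 257.06], [2.81, 150.46], [-146.56, 146.56]. Speed limits (degrees/s): [147.25, 147.25, 180, 180, 180, 180].

## Interface

Orientations are given as [roll, pitch, yaw] about the fixed x, y, z axes, in that order (R = Rz(yaw) Ry(pitch) Rx(roll)).
In Python, from workcell import env, optics gives the robot as it stands. The module is installed in compiled form; this text tells all that it offers.
- The arm moves only by the tool send_rows, never from a script. Its argument "targets" is a list that holds one entry, the list of rows, each a list of 7 numbers: the turn, a rotation vector about the world's x, y, z scaled (see below), then the shift along the world's x, y, z scaled (see below), then the closure, from -1 (fully open) to 1 (shut). In form: [[[rx, ry, rz, x, y, z, gripper], ...]]. A call has 1 to 12 rows; each row shifts and turns the commanded pose from where the row before left it; what a row does not reach is not made up. The controller multiplies each number of a shift by 0.2 m and each number of a turn by pi/2 rad. A row lasts 1/10 s, in which the tool goes at most 50 mm and 8.59 degrees, less where a joint would pass 70% of its speed; a pose out of reach is approached as far as the arm can. A call with a number of a shift or a turn outside -1 to 1 is refused whole. A call with a gripper value outside its range is refused whole. The fingers move at their own pace and stop on an object; "grip_force" is the grip in N (left out, the last holds). Time passes only in rows, so rows that do not move let the fingers close. It gives the time, the measured TCP pose, the force, the opening and the grip force at its end, in the units of the state.
- env.state(): the state, without advancing time (a new reading comes with each control period).
- optics.grab_frame(name): name is "scene" or "top" or "wrist"; returns (picture, depth): 480x640x3 uint8, red, green, blue; 480x640 float32, mm along the optical axis (not along the pixel's ray), 0 where there is no reading.
- optics.camera_info(name): a dict with "camera_matrix" (3x3 intrinsics, pixels), "k1" (the pictures are not rectified: a ray, as slopes to the right and down, at radius r is drawn at 1 + k1 r^2 times it, then the intrinsics apply), "R" (3x3) and "t" (3): a world point X has camera coordinates R X + t; the wrist camera has in their place "mount" (4x4, takes a point from camera to tool coordinates, whose origin is the TCP and whose axes are the flange's). Camera axes: x right, y down, z forward; pixel columns grow to the right and rows downward; lengths in mm; the calibration is good to about 2 mm. A picture is of the moment at which its call begins: read the wrist's pose just before it. camera_info takes no time and is no camera call.
- env.job_done(): hands the job in; it is judged then, once.
Trained networks look in the newest picture that a camera, given by its name, has taken for a name from the list of things; names that differ only in an ending like _2 or _b are one class to them, and where a whole thing is asked for, a point or a joint stands for the part that bears it (a point fixed in the world has none). Each returns a list of dicts, best first, with "conf" (0 to 1); they miss things now and then, are a little off and sometimes report something else, mostly with a low value. They report only what shows in the picture. A call takes as long as a camera call.
- optics.silhouettes(camera, name): "mask" (480x640 bool, what is visible of it) and "at" ([column, row] in pixels, amid what is visible of it).
- optics.place_of(camera, name): "at" ([column, row] in pixels: a listed point, or the origin of a listed thing).
The state is a dict: "time_s": time; "qpos": joint angles; "qvel": joint speeds; "effort": joint torques, N m; "ee_pos": TCP position; "ee_rot": TCP orientation; "force": force on the tool from outside, world axes, zero at the start; "torque": the same for the moment, N m; "gripper_width": finger opening in mm; "gripper_force": force on a finger pad.
Only numpy, scipy, OpenCV 4.12 (cv2) and the standard library are available. Lean on these libraries where they do the work, as an engineer would, in place of code of your own. Each camera call takes 0.05 s, during which the arm holds its last target. There are 200 camera calls.

## Working session

There is one attempt and no reset: what is moved stays moved. The work goes in short steps, Python scripts to look and compute and a tool call to move; the robot and the scene stay as the last step left them, time stands still between calls to the robot, and variables do not carry over. Pictures are saved under pics/ and viewed, at most 10 in all, crops included, and the job is handed in when it is done.

Besides the shell and the picture viewer there is one more tool, called after ">>>" by a JSON object that holds its "op" and its "data", one argument or row to a line. send_rows: Moves the arm, as the interface text tells. Its arguments: {"type":"object","properties":{"targets":{"type":"array"},"grip_force":{"type":"number"}},"required":["targets"]}

```bash
mkdir -p pics; cat > h.py <<'E'
import numpy as np, cv2
from workcell import env, optics
from scipy.spatial.transform import Rotation as Ro
def cam(name):
    c=optics.camera_info(name); K=np.array(c["camera_matrix"],float)
    if "mount" in c:
        s=env.state(); M=np.array(c["mount"]); T=np.eye(4); 
        T[:3,:3]=Ro.from_euler('xyz',s["ee_rot"],degrees=True).as_matrix(); T[:3,3]=s["ee_pos"]
        W=T@M; R=W[:3,:3].T; t=-R@W[:3,3]
    else: R=np.array(c["R"]); t=np.array(c["t"]).ravel()
    return K,c["k1"],R,t
def rays(px,K,k1):
    px=np.atleast_2d(px).astype(float)
    d=np.c_[(px[:,0]-K[0,2])/K[0,0],(px[:,1]-K[1,2])/K[1,1]]; u=d.copy()
    for _ in range(10): u=d/(1+k1*(u**2).sum(1,keepdims=True))
    return np.c_[u,np.ones(len(u))]
def at_z(px,C,z):
    K,k1,R,t=C; r=rays(px,K,k1)@R; o=-R.T@t
    return o+r*((z-o[2])/r[:,2])[:,None]
def at_d(px,dep,C):
    K,k1,R,t=C; return (rays(px,K,k1)*np.atleast_1d(dep)[:,None]-t)@R
def save(n,p): cv2.imwrite(f"pics/{n}.png",p[:,:,::-1])
E
python3 - <<'E'
from h import *
print(env.state())
for n in ("top","scene"):
    C=cam(n); p,d=optics.grab_frame(n); save(n+"0",p)
    for o in ("carrier","hub","soap","jar","wrench"):
        for r in optics.place_of(n,o)[:2]: print(n,o,r, at_z(r["at"],C,80 if o=="hub" else 0).round(1))
        if n=="top":
          for r in optics.silhouettes(n,o)[:1]:
            m=r["mask"]&(d>0); v,u=np.nonzero(m); P=at_d(np.c_[u,v],d[v,u],C); print("  sil",r["conf"],r["at"],np.percentile(P,[2,50,98],axis=0).round(0).tolist())
E
```

```text
{'time_s': 0.0, 'qpos': array([-7.45437706e+01,  1.83494422e+01,  8.97057138e+01, -7.87958597e-04,
        7.20413341e+01, -1.14731338e+00]), 'qvel': array([-0.08475686, -0.02472382,  0.02403074, -0.06488369, -0.014144  ,
       -0.0626921 ]), 'effort': array([-2.44888957e-03, -4.12459767e+01, -2.31972009e+01,  7.26746977e-02,
        4.56955098e-02, -1.48418130e-04]), 'ee_pos': array([ 164.15770169, -550.55924913,  213.1469917 ]), 'ee_rot': array([-1.79903514e+02, -1.18301627e-03,  1.66037854e+01]), 'force': array([-0.91178057,  0.20026099, -0.42872896]), 'torque': array([ 0.00764618, -0.02167534,  0.02641966]), 'gripper_force': 0.0, 'gripper_width': 91.10556663355221}
top carrier {'at': [380.7, 271.4], 'conf': 0.84} [[ 565.7 -152.6    0. ]]
top carrier {'at': [329.2, 177.9], 'conf': 0.74} [[749.3 -49.8   0. ]]
  sil 0.72 [385.1, 275.4] [[464.0, -295.0, 0.0], [557.0, -152.0, 4.0], [670.0, -9.0, 113.0]]
top hub {'at': [319.1, 258.5], 'conf': 0.89} [[580.1 -36.1  80. ]]
  sil 0.93 [328.1, 260.6] [[550.0, -232.0, 9.0], [578.0, -51.0, 89.0], [601.0, -13.0, 103.0]]
top soap {'at': [476.0, 309.3], 'conf': 0.81} [[ 496.4 -336.     0. ]]
  sil 0.95 [485.8, 307.7] [[476.0, -346.0, 13.0], [501.0, -322.0, 89.0], [525.0, -308.0, 132.0]]
top jar {'at': [422.5, 184.3], 'conf': 0.64} [[ 739.9 -234.9    0. ]]
  sil 0.69 [423.5, 176.7] [[712.0, -257.0, 12.0], [735.0, -228.0, 74.0], [767.0, -202.0, 78.0]]
top wrench {'at': [329.0, 177.5], 'conf': 0.74} [[750.1 -49.4   0. ]]
  sil 0.76 [323.9, 173.8] [[711.0, -111.0, 0.0], [753.0, -40.0, 7.0], [790.0, 16.0, 11.0]]
scene carrier {'at': [294.1, 239.2], 'conf': 0.77} [[ 559.5 -150.3    0. ]]
scene hub {'at': [332.4, 241.3], 'conf': 0.9} [[582.5 -37.7  80. ]]
scene soap {'at': [248.4, 187.1], 'conf': 0.78} [[ 501.4 -341.8    0. ]]
scene jar {'at': [192.5, 268.7], 'conf': 0.62} [[ 744.8 -236.9    0. ]]
scene wrench {'at': [261.0, 328.0], 'conf': 0.95} [[756.1 -44.4   0. ]]
```

```bash
python3 - <<'E'
from h import *
C=cam("top"); p,d=optics.grab_frame("top"); save("top1",cv2.resize(p[130:400,260:540],None,fx=2.5,fy=2.5))
v,u=np.nonzero(d>0); P=at_d(np.c_[u,v],d[v,u],C)
o=np.array([562,-151.]); yaw=np.radians(80.5)
for it in range(4):
    a=np.array([np.cos(yaw),np.sin(yaw)]); n=np.array([-a[1],a[0]])
    q=P[:,:2]-o; X=q@a; Y=q@n; Z=P[:,2]
    pts=[]
    for x in range(-48,150,4):
        m=(abs(X-x)<2)&(abs(Y)<45)&(Z>72)
        if m.sum()>3:
            pts.append((x,(Y[m].min()+Y[m].max())/2,Y[m].max()-Y[m].min(),Z[m].max(),m.sum()))
    pts=np.array(pts); b=pts[(pts[:,0]<46)]
    # ridge fit: circle of radius 33 at axis height
    m=(abs(X)<46)&(abs(Y)<28)&(Z>85)
    A=np.c_[Y[m]*0+1,X[m],Y[m]**2*0]; 
    from scipy.optimize import least_squares
    f=lambda s:np.hypot(Y[m]-s[0]-s[1]*X[m],Z[m]-s[2])-33
    s=least_squares(f,[0,0,80],loss='soft_l1').x
    o=o+n*s[0]; yaw+=np.arctan(s[1]); print(o,np.degrees(yaw),s)
print(pts.round(1).tolist())
m=(abs(Y)<40)&(Z>60)&(Z<125)
print("barrel x ends",X[(abs(Y)<20)&(Z>100)&(X<70)].min(),X[(abs(Y)<20)&(Z>100)&(X<70)].max())
C=cam("scene");
for c in ("top","scene"):
  if c=="scene": optics.grab_frame(c)
  r=optics.place_of(c,"hub")[0]["at"]; h=at_z(r,cam(c),80)[0][:2]-o; print(c,"hub along/across",h@a,h@n)
E
```

```text
[ 566.71043733 -151.78825687] 81.26883742997587 [-4.77593643e+00  1.34195500e-02  8.01449619e+01]
[ 566.69537895 -151.78594423] 81.33444607097393 [1.52349328e-02 1.14508730e-03 8.01223294e+01]
[ 566.69874582 -151.78645737] 81.33096874768079 [-3.40574847e-03 -6.06907407e-05  8.01223994e+01]
[ 566.6969508  -151.78618368] 81.33696825964041 [1.81576320e-03 1.04711238e-04 8.01226978e+01]
[[-48.0, -0.4, 64.2, 114.5, 64.0], [-44.0, 1.1, 63.1, 114.2, 87.0], [-40.0, 0.7, 64.8, 115.0, 86.0], [-36.0, 0.7, 62.9, 115.1, 93.0], [-32.0, 0.4, 64.9, 115.4, 91.0], [-28.0, 1.0, 64.1, 114.9, 91.0], [-24.0, 1.0, 62.8, 115.8, 87.0], [-20.0, 0.5, 65.0, 116.1, 93.0], [-16.0, 1.1, 63.9, 114.4, 90.0], [-12.0, 0.3, 64.5, 115.2, 92.0], [-8.0, 0.6, 64.7, 114.7, 88.0], [-4.0, 0.8, 63.0, 115.2, 90.0], [0.0, 0.5, 64.6, 115.2, 91.0], [4.0, 1.0, 63.9, 115.6, 90.0], [8.0, 0.3, 64.6, 114.9, 89.0], [12.0, 0.8, 64.6, 114.7, 92.0], [16.0, 0.8, 63.0, 115.3, 89.0], [20.0, 0.4, 64.8, 115.4, 89.0], [24.0, 0.4, 63.4, 115.3, 93.0], [28.0, 1.1, 62.5, 115.5, 86.0], [32.0, 0.5, 64.7, 115.0, 89.0], [36.0, 0.7, 63.4, 114.8, 90.0], [
[... 300 characters left out ...]
5, 89.4, 22.0], [80.0, -0.2, 15.4, 89.4, 20.0], [84.0, -0.1, 14.4, 89.6, 21.0], [88.0, 0.3, 14.2, 91.6, 21.0], [92.0, -0.6, 14.5, 89.2, 20.0], [96.0, 0.0, 27.9, 95.6, 30.0], [100.0, 0.4, 27.5, 97.2, 39.0], [104.0, -0.4, 28.8, 97.2, 39.0], [108.0, 0.3, 28.0, 96.6, 38.0], [112.0, -0.4, 28.5, 97.4, 39.0], [116.0, 0.0, 28.6, 96.0, 39.0], [120.0, 0.6, 27.3, 97.6, 40.0], [124.0, -0.4, 28.7, 97.0, 38.0], [128.0, 0.1, 28.2, 98.1, 39.0], [132.0, 0.3, 26.8, 97.7, 38.0], [136.0, 0.3, 45.9, 105.0, 69.0], [140.0, 0.8, 45.4, 106.6, 46.0]]
barrel x ends -51.81721029027836 53.145408998543154
top hub along/across 111.78721607114954 1.197260487145386
scene hub along/across 116.82399802870172 -1.56481671059673
```

View pics/top1.png

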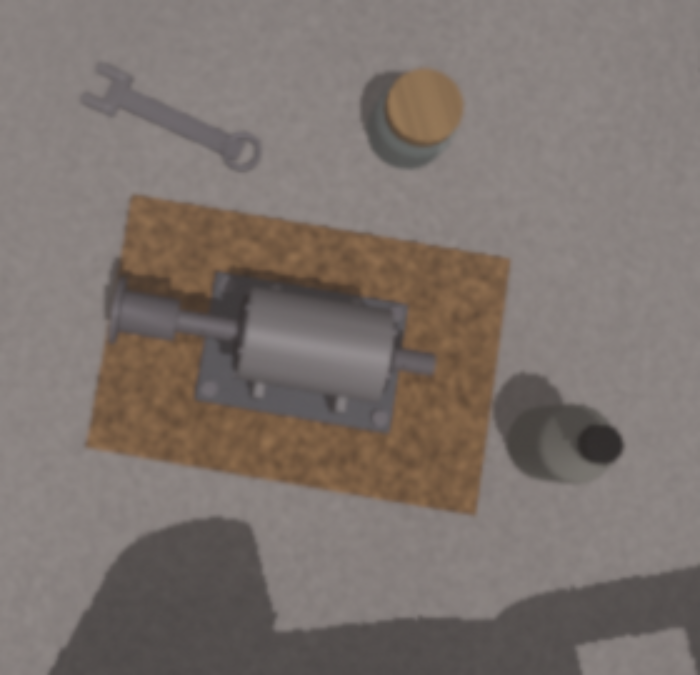

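>>> {"op": "send_rows", "data": {
  "targets": [
    [[0,0,0.05,0.08,0.09,0,-1],[0,0,0.05,0.15,0.18,0,-1],[0,0,0.05,0.15,0.18,0,-1],[0,0,0.05,0.15,0.18,0,-1],[0,0,0.05,0.15,0.18,0,-1],[0,0,0.05,0.15,0.18,0,-1],[0,0,0.05,0.15,0.18,0,-1],[0,0,0.05,0.15,0.18,0,-1],[0,0,0.05,0.15,0.18,0,-1],[0,0,0.05,0.15,0.18,0,-1],[0,0,0.05,0.15,0.18,0,-1],[0,0,0.05,0.15,0.18,0,-1]]
  ]
}}

```text
time_s: 2.25
ee_pos: [511.4, -135.3, 214.2]
ee_rot: [180.0, 0.0, 70.8]
force: [0.9, -1.5, -0.9]
gripper_width: 91.1
gripper_force: 0.0
```

>>> {"op": "send_rows", "data": {
  "targets": [
    [[0,0,0.05,0.15,0.18,0,-1],[0,0,0.05,0.15,0.18,0,-1],[0,0,0.0194,0.07,0.11,0,-1],[0,0,0,0,0,0,-1],[0,0,0,0,0,0,-1]]
  ]
}}

```text
time_s: 2.75
ee_pos: [584.1, -42.9, 213.7]
ee_rot: [-180.0, 0.0, 81.4]
force: [-0.3, -0.3, -0.2]
gripper_width: 91.1
gripper_force: 0.0
```

```bash
python3 - <<'E'
from h import *
s=env.state(); print(s["ee_pos"],s["ee_rot"],s["time_s"],s["force"])
C=cam("wrist"); p,d=optics.grab_frame("wrist"); save("w1",p)
r=optics.place_of("wrist","hub"); print(r[:2])
o=np.array([566.70,-151.79]); y=np.radians(81.34); a=np.array([np.cos(y),np.sin(y)]); n=np.array([-a[1],a[0]])
h=at_z(r[0]["at"],C,80)[0][:2]; print(h,(h-o)@a,(h-o)@n)
v,u=np.nonzero(d>0); P=at_d(np.c_[u,v],d[v,u],C); q=P[:,:2]-o; X=q@a; Y=q@n; Z=P[:,2]
for x in range(50,150,3):
    m=(abs(X-x)<1.5)&(abs(Y)<35)&(Z>80)&(Z<125)
    if m.sum()>5: print(x,round((Y[m].min()+Y[m].max())/2,1),round(np.ptp(Y[m]),1),Z[m].max().round(1))
E
```

```text
[584.09400098 -42.89170413 213.65037544] [-1.79952227e+02  4.02461327e-02  8.14022613e+01] 2.75 [-0.27288851 -0.32009395 -0.17721023]
[{'at': [318.1, 226.7], 'conf': 0.9}]
[584.91382752 -40.38054626] 112.88177043085383 -1.2311784344004355
50 0.4 64.3 110.9
53 -1.1 43.2 107.9
56 0.5 16.0 90.0
59 0.5 16.0 90.9
62 0.5 15.9 90.4
65 0.5 15.9 90.4
68 0.5 15.9 90.7
71 0.5 15.8 91.0
74 0.5 15.7 91.0
77 0.5 15.7 90.1
80 0.5 15.7 90.6
83 0.5 15.6 89.9
86 0.5 15.5 90.1
89 0.5 15.5 90.0
92 0.5 15.5 89.8
95 0.5 28.9 97.1
98 0.5 28.8 97.2
101 0.5 28.8 97.5
104 0.6 28.7 97.3
107 0.5 28.7 97.5
110 0.6 28.5 97.7
113 0.6 28.4 97.4
116 0.6 28.3 97.7
119 0.6 28.2 97.4
122 0.6 28.2 97.9
125 0.6 28.1 97.0
128 0.6 28.0 97.5
131 0.6 27.9 97.6
134 0.6 45.5 106.0
137 0.6 45.4 106.0
140 0.6 46.3 106.3
```

View pics/w1.png

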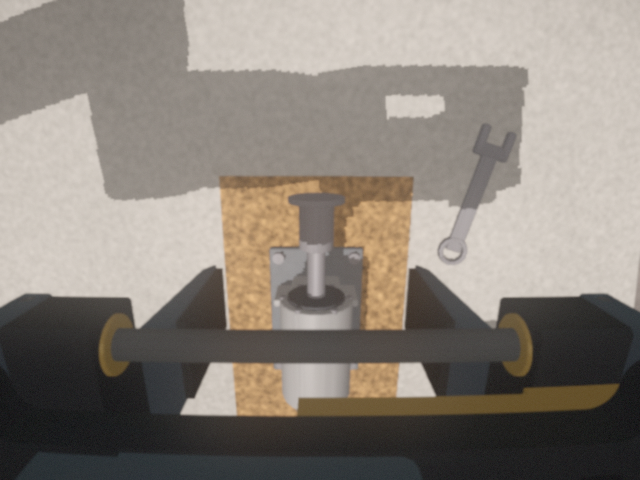

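>>> {"op": "send_rows", "data": {
  "targets": [
    [[0,0,0,-0.004,0.017,0,-1],[0,0,0,0,0,-0.15,-1],[0,0,0,0,0,-0.15,-1],[0,0,0,0,0,-0.15,-1],[0,0,0,0,0,-0.1,-1],[0,0,0,0,0,-0.1,-1],[0,0,0,0,0,-0.07,-1],[0,0,0,0,0,-0.0435,-1],[0,0,0,0,0,0,-1],[0,0,0,0,0,0,-1]]
  ]
}}

```text
time_s: 3.85
ee_pos: [583.8, -40.0, 61.9]
ee_rot: [179.9, -0.0, 81.3]
force: [-0.5, 0.0, 0.3]
gripper_width: 91.2
gripper_force: 0.0
```

>>> {"op": "send_rows", "data": {
  "targets": [
    [[0,0,0,0,0,0,0],[0,0,0,0,0,0,0.4],[0,0,0,0,0,0,1],[0,0,0,0,0,0,1],[0,0,0,0,0,0,1],[0,0,0,0,0,0,1],[0,0,0,0,0,0,1],[0,0,0,0,0,0,1]]
  ],
  "grip_force": 30
}}

```text
time_s: 4.65
ee_pos: [584.9, -39.8, 61.4]
ee_rot: [179.8, -0.0, 81.4]
force: [7.6, -2.2, -4.6]
gripper_width: 29.9
gripper_force: 3.8
```

>>> {"op": "send_rows", "data": {
  "targets": [
    [[0,0,0,0.004,-0.0005,-0.001,1],[0,0,0,0,0,0,1],[0,0,0,0,0,0,1],[0,0,0,0,0,0,1]]
  ]
}}

```text
time_s: 5.05
ee_pos: [585.0, -39.8, 61.3]
ee_rot: [179.9, -0.0, 81.3]
force: [2.8, -0.1, -0.4]
gripper_width: 29.8
gripper_force: 30.0
```

>>> {"op": "send_rows", "data": {
  "targets": [
    [[0,0,0,-0.00075,-0.00494,0,1],[0,0,0,-0.00075,-0.00494,0,1],[0,0,0,-0.00075,-0.00494,0,1],[0,0,0,-0.00075,-0.00494,0,1],[0,0,0,-0.00075,-0.00494,0,1],[0,0,0,-0.00075,-0.00494,0,1],[0,0,0,-0.00075,-0.00494,0,1],[0,0,0,0,0,0,1]]
  ]
}}

```text
time_s: 5.85
ee_pos: [583.9, -47.0, 61.3]
ee_rot: [179.9, 0.0, 81.3]
force: [4.3, 0.7, 0.9]
gripper_width: 29.5
gripper_force: 30.0
```

>>> {"op": "send_rows", "data": {
  "targets": [
    [[0,0,0,-0.00038,-0.00247,0,1],[0,0,0,-0.00038,-0.00247,0,1],[0,0,0,-0.00038,-0.00247,0,1],[0,0,0,-0.00038,-0.00247,0,1],[0,0,0,0,0,0,1]]
  ]
}}

```text
time_s: 6.35
ee_pos: [583.6, -48.8, 61.3]
ee_rot: [179.9, -0.0, 81.3]
force: [5.8, 0.7, 0.5]
gripper_width: 29.4
gripper_force: 30.0
```

>>> {"op": "send_rows", "data": {
  "targets": [
    [[0,0,0,-0.00038,-0.00247,0,1],[0,0,0,-0.00038,-0.00247,0,1],[0,0,0,0,0,0,1]]
  ]
}}

```text
time_s: 6.65
ee_pos: [583.5, -49.8, 61.3]
ee_rot: [179.9, -0.0, 81.3]
force: [4.4, 0.6, 0.3]
gripper_width: 29.4
gripper_force: 30.0
```

>>> {"op": "send_rows", "data": {
  "targets": [
    [[0,0,0,0.00112,-0.00247,0,1],[0,0,0,0.00112,-0.00247,0,1],[0,0,0,-0.00038,-0.00247,0,1],[0,0,0,0,0,0,1]]
  ]
}}

```text
time_s: 7.05
ee_pos: [583.3, -51.2, 61.3]
ee_rot: [180.0, 0.0, 81.3]
force: [4.1, 0.9, 2.1]
gripper_width: 30.0
gripper_force: 30.0
```

>>> {"op": "send_rows", "data": {
  "targets": [
    [[0,0,0,-0.00038,-0.00247,0,1],[0,0,0,-0.00038,-0.00247,0,1],[0,0,0,-0.00038,-0.00247,0,1],[0,0,0,0,0,0,1]]
  ]
}}

```text
time_s: 7.45
ee_pos: [583.2, -51.9, 61.3]
ee_rot: [180.0, -0.1, 81.3]
force: [3.7, 4.6, 3.6]
gripper_width: 29.7
gripper_force: 30.0
```

>>> {"op": "send_rows", "data": {
  "targets": [
    [[0,0,0,-0.00038,-0.00247,0,1],[0,0,0,0,0,0,1],[0,0,0,0,0,0,1]]
  ]
}}

```text
time_s: 7.75
ee_pos: [583.1, -51.9, 61.3]
ee_rot: [180.0, -0.1, 81.3]
force: [3.6, 4.7, 3.0]
gripper_width: 29.9
gripper_force: 30.0
```

>>> {"op": "send_rows", "data": {
  "targets": [
    [[0,0,0,-0.00015,-0.001,0,1],[0,0,0,0,0,0,1],[0,0,0,0,0,0,1],[0,0,0,0,0,0,1]]
  ]
}}

```text
time_s: 8.15
ee_pos: [583.1, -51.9, 61.3]
ee_rot: [180.0, -0.1, 81.3]
force: [4.5, 6.4, 3.1]
gripper_width: 29.3
gripper_force: 30.0
```

>>> {"op": "send_rows", "data": {
  "targets": [
    [[0,0,0,0.00075,0.00494,0,1],[0,0,0,0.00075,0.00494,0,1],[0,0,0,0.00075,0.00494,0,1],[0,0,0,0.00075,0.00494,0,1],[0,0,0,0.00075,0.00494,0,1],[0,0,0,0.00075,0.00494,0,1],[0,0,0,0.00075,0.00494,0,1],[0,0,0,0.00075,0.00494,0,1],[0,0,0,0.00075,0.00494,0,1],[0,0,0,0.00075,0.00494,0,1],[0,0,0,0.00075,0.00494,0,1],[0,0,0,0,0,0,1]]
  ]
}}

```text
time_s: 9.35
ee_pos: [584.5, -43.0, 61.3]
ee_rot: [180.0, 0.1, 81.4]
force: [2.9, -2.4, 5.4]
gripper_width: 29.3
gripper_force: 30.0
```

>>> {"op": "send_rows", "data": {
  "targets": [
    [[0,0,0,0.00038,0.00247,0,1],[0,0,0,0.00038,0.00247,0,1],[0,0,0,0.00038,0.00247,0,1],[0,0,0,0,0,0,1]]
  ]
}}

```text
time_s: 9.75
ee_pos: [584.8, -41.3, 61.3]
ee_rot: [180.0, 0.0, 81.4]
force: [2.8, -1.6, 4.9]
gripper_width: 29.4
gripper_force: 30.0
```

>>> {"op": "send_rows", "data": {
  "targets": [
    [[0,0,0,0.00038,0.00247,0,1],[0,0,0,0.00038,0.00247,0,1],[0,0,0,0.00038,0.00247,0,1],[0,0,0,0,0,0,1]]
  ]
}}

```text
time_s: 10.15
ee_pos: [585.0, -39.7, 61.3]
ee_rot: [180.0, 0.0, 81.4]
force: [3.2, -1.8, 5.5]
gripper_width: 29.4
gripper_force: 30.0
```

Drag only so far (about −1.3 N axial); continue.

>>> {"op": "send_rows", "data": {
  "targets": [
    [[0,0,0,0.00038,0.00247,0,1],[0,0,0,0.00038,0.00247,0,1],[0,0,0,0.00038,0.00247,0,1],[0,0,0,0,0,0,1]]
  ]
}}

```text
time_s: 10.55
ee_pos: [585.2, -38.3, 61.3]
ee_rot: [180.0, 0.0, 81.4]
force: [2.0, -1.9, 5.1]
gripper_width: 29.5
gripper_force: 30.0
```

>>> {"op": "send_rows", "data": {
  "targets": [
    [[0,0,0,0.00038,0.00247,0,1],[0,0,0,0.00038,0.00247,0,1],[0,0,0,0,0,0,1]]
  ]
}}

```text
time_s: 10.85
ee_pos: [585.4, -37.3, 61.3]
ee_rot: [180.0, 0.0, 81.4]
force: [3.0, -1.6, 5.4]
gripper_width: 29.1
gripper_force: 30.0
```

>>> {"op": "send_rows", "data": {
  "targets": [
    [[0,0,0,0.00038,0.00247,0,1],[0,0,0,0.00038,0.00247,0,1],[0,0,0,0.00038,0.00247,0,1],[0,0,0,0,0,0,1]]
  ]
}}

```text
time_s: 11.25
ee_pos: [585.6, -35.8, 61.3]
ee_rot: [180.0, 0.0, 81.4]
force: [2.9, -1.5, 5.2]
gripper_width: 29.5
gripper_force: 30.0
```

>>> {"op": "send_rows", "data": {
  "targets": [
    [[0,0,0,0.00038,0.00247,0,1],[0,0,0,0.00038,0.00247,0,1],[0,0,0,0,0,0,1]]
  ]
}}

```text
time_s: 11.55
ee_pos: [585.8, -34.9, 61.3]
ee_rot: [180.0, 0.0, 81.4]
force: [2.3, -2.3, 5.7]
gripper_width: 29.3
gripper_force: 30.0
```

>>> {"op": "send_rows", "data": {
  "targets": [
    [[0,0,0,0.00038,0.00247,0,1],[0,0,0,0.00038,0.00247,0,1],[0,0,0,0.00038,0.00247,0,1],[0,0,0,0,0,0,1]]
  ]
}}

```text
time_s: 11.95
ee_pos: [585.8, -34.6, 61.3]
ee_rot: [180.0, 0.2, 81.4]
force: [2.2, -5.4, 4.6]
gripper_width: 29.6
gripper_force: 30.0
```

>>> {"op": "send_rows", "data": {
  "targets": [
    [[0,0,0,0.00038,0.00247,0,1],[0,0,0,0.00038,0.00247,0,1],[0,0,0,0,0,0,1]]
  ]
}}

```text
time_s: 12.25
ee_pos: [585.8, -34.5, 61.2]
ee_rot: [180.0, 0.2, 81.4]
force: [1.8, -8.0, 5.6]
gripper_width: 29.4
gripper_force: 30.0
```

>>> {"op": "send_rows", "data": {
  "targets": [
    [[0,0,0,0,0,0,1],[0,0,0,0,0,0,1],[0,0,0,-0.00075,-0.00494,0,1],[0,0,0,-0.00075,-0.00494,0,1],[0,0,0,-0.00075,-0.00494,0,1],[0,0,0,-0.00075,-0.00494,0,1],[0,0,0,-0.00075,-0.00494,0,1],[0,0,0,-0.00075,-0.00494,0,1],[0,0,0,-0.00075,-0.00494,0,1],[0,0,0,-0.00075,-0.00494,0,1],[0,0,0,0,0,0,1],[0,0,0,0,0,0,1]]
  ]
}}

```text
time_s: 13.45
ee_pos: [585.1, -39.6, 61.3]
ee_rot: [180.0, -0.0, 81.3]
force: [3.2, 0.9, 5.6]
gripper_width: 29.6
gripper_force: 30.0
```

Now 3.6 mm more, while easing the side force.

>>> {"op": "send_rows", "data": {
  "targets": [
    [[0,0,0,-0.00075,-0.00494,0,1],[0,0,0,-0.00075,-0.00494,0,1],[0,0,0,-0.00075,-0.00494,0,1],[0,0,0,-0.00045,-0.003,0,1],[0,0,0,0,0,0,1],[0,0,0,0,0,0,1],[0,0,0,0,0,0,1]]
  ]
}}

```text
time_s: 14.15
ee_pos: [584.6, -42.9, 61.3]
ee_rot: [180.0, -0.1, 81.3]
force: [3.5, 1.3, 5.0]
gripper_width: 29.2
gripper_force: 30.0
```

>>> {"op": "send_rows", "data": {
  "targets": [
    [[0,0,0,0,0,0,0],[0,0,0,0,0,0,-0.5],[0,0,0,0,0,0,-1],[0,0,0,0,0,0,-1],[0,0,0,0,0,0,-1],[0,0,0,0,0,0,-1]]
  ],
  "grip_force": 10
}}

```text
time_s: 14.75
ee_pos: [584.1, -43.5, 60.9]
ee_rot: [-180.0, 0.0, 81.3]
force: [0.4, 0.1, 1.2]
gripper_width: 74.8
gripper_force: 0.0
```

>>> {"op": "send_rows", "data": {
  "targets": [
    [[0,0,0,0,0,0.05,-1],[0,0,0,0,0,0.1,-1],[0,0,0,0,0,0.15,-1],[0,0,0,0,0,0.15,-1],[0,0,0,0,0,0.15,-1],[0,0,0,0,0,0.15,-1],[0,0,0,0,0,0.02,-1],[0,0,0,0,0,0,-1],[0,0,0,0,0,0,-1]]
  ]
}}

```text
time_s: 15.65
ee_pos: [583.5, -43.5, 213.9]
ee_rot: [-179.9, 0.0, 81.3]
force: [-0.1, -0.4, -0.3]
gripper_width: 91.2
gripper_force: 0.0
```

```bash
python3 - <<'E'
from h import *
s=env.state(); print(s["ee_pos"],s["time_s"],s["force"])
C=cam("wrist"); p,d=optics.grab_frame("wrist"); save("w2",p)
o=np.array([566.70,-151.79]); y=np.radians(81.34); a=np.array([np.cos(y),np.sin(y)]); n=np.array([-a[1],a[0]])
v,u=np.nonzero(d>0); P=at_d(np.c_[u,v],d[v,u],C); q=P[:,:2]-o; X=q@a; Y=q@n; Z=P[:,2]
for x in np.arange(84,140,1):
    m=(abs(X-x)<.7)&(abs(Y)<35)&(Z>80)&(Z<125)
    if m.sum()>5: print(x,round(np.ptp(Y[m]),1),end='; ')
E
```

```text
[583.4965094  -43.45526847 213.91352198] 15.65 [-0.0840561  -0.37916221 -0.28363922]
84 15.6; 85 15.6; 86 15.6; 87 15.6; 88 14.6; 89 13.7; 92 26.2; 93 29.0; 94 29.0; 95 28.9; 96 28.9; 97 28.8; 98 28.9; 99 28.7; 100 28.8; 101 28.8; 102 28.7; 103 28.7; 104 28.7; 105 28.6; 106 28.6; 107 28.5; 108 28.5; 109 28.5; 110 28.5; 111 28.5; 112 28.5; 113 28.4; 114 28.4; 115 28.4; 116 28.5; 117 28.5; 118 28.3; 119 28.3; 120 28.3; 121 28.2; 122 28.2; 123 28.2; 124 28.1; 125 28.1; 126 28.1; 127 28.0; 128 28.0; 129 26.2; 130 16.0; 132 45.4; 133 45.5; 134 45.5; 135 45.6; 136 46.4; 137 45.5;
```

View pics/w2.png

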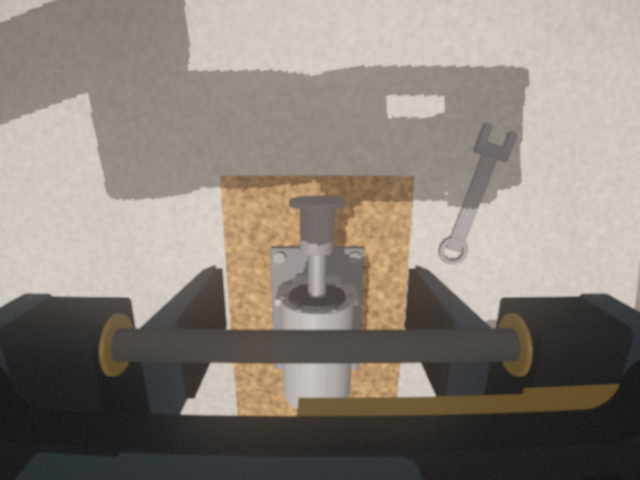

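The wrist view shows the hub free at (316,225), flange at (316,202) and the wrench undisturbed. I'll check the net hub shift against the first wrist picture; −3.4 mm is expected.

```bash
python3 - <<'E'
from h import *
A,B=[cv2.imread(f"pics/w{i}.png",0).astype(np.float32) for i in (1,2)]
def sh(x0,x1,y0,y1):
    t=A[y0:y1,x0:x1]; s=B[y0-8:y1+8,x0-8:x1+8]
    k=8
    t=cv2.resize(t,None,fx=k,fy=k,interpolation=3); s=cv2.resize(s,None,fx=k,fy=k,interpolation=3)
    r=cv2.matchTemplate(s,t,cv2.TM_CCOEFF_NORMED); _,m,_,l=cv2.minMaxLoc(r); return l[0]/k-8,l[1]/k-8,m
print("hub",sh(285,350,192,250)[:3],"flange",sh(285,350,192,212),"barrel",sh(275,360,275,318))
C=cam("wrist")
P=at_z([[316,215],[316,225]],C,80); print("mm/px",np.linalg.norm(P[1]-P[0])/10)
# re-measured bystanders
for o,z in (("soap",0),("jar",0),("wrench",0)):
    pass
p,d=optics.grab_frame("top"); C=cam("top")
for o in ("soap","jar","wrench"):
    for r in optics.place_of("top",o)[:1]: print(o,at_z(r["at"],C,0).round(0))
print(env.state()["time_s"])
E
```

```text
hub (1.0, 1.0, 0.924260675907135) flange (1.0, 3.0, 0.963376522064209) barrel (1.0, -1.0, 0.9953240752220154)
mm/px 0.8641892758649883
soap [[ 501. -337.    0.]]
jar [[ 746. -231.    0.]]
15.9
```

```bash
python3 -c "
from workcell import env
print(env.job_done())"
```

```text
the job is handed in; nothing more can be done
None
```

I pushed the shaft to its inner stop and pulled it to its outer stop, at about 5.5 N and 6.3 N by estimate. I then set it within about 0.5 mm of midway by the arm's readings (travel about 17.6 mm), released it, and handed the job in at about 16 s; no verdict was returned. The soap and jar showed no real movement in the last top view; the wrench was missed there but looked undisturbed in the wrist view.

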